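# Make up two sampling kits

### The job

Make up two sampling kits from the stock on the bench. In the oblong tray, stand the tapered cup upright in the larger compartment and only then seat the funnel in it, level and fully down on the rim; stand the tall vial upright in the smaller compartment. In the square tray, set the slide box flat on the floor of the narrow strip, top still up, and stand the short lidded pot upright in the wide strip, leaving the tube rack and the wash bottle where they are.

Things in the scene. Friction and masses are not known exactly. Their poses are not given: they have to be found in the camera images.
- oblong_tray: Stainless tray, 164 x 84 mm, fixed to the bench at any yaw. Floor 4 mm thick; walls and divider 4 mm thick, 16 mm high. One off-centre divider across it: the larger compartment (inside 88 x 76 mm) is centred at x = -34 mm, the smaller (64 x 76 mm) at x = +46 mm, both at y = 0, in its frame. Origin: centre of the underside; x along its length towards the smaller compartment.
- square_tray: Stainless tray, 142 x 142 mm, fixed to the bench at any yaw. Floor 4 mm thick; walls and divider 4 mm thick, 16 mm high. One off-centre divider along x: the narrow strip (inside 134 x 46 mm) is centred at y = -44 mm, the wide strip (134 x 84 mm) at y = +25 mm, in its frame. Origin: centre of the underside; x along the strips, y from the narrow to the wide strip.
- cup: Loose white plastic cup, open at the top, tapered: outer diameter 42 mm at the foot to 55 mm at the rim, 70 mm tall, wall 4 mm (mouth 47 mm), about 60 g, standing upright. Origin: centre of its underside; z up.
- funnel: Loose steel funnel insert, open at both ends, standing on its narrow end: a cone of outer diameter 34 mm at the foot to 43 mm at 40 mm height, then a straight collar of diameter 56 mm from 40 to 64 mm height (its top). About 100 g. It nests in the cup with about 2 mm clearance until the collar rests on the cup's rim: its origin is then 30 mm above the cup's. Origin: centre of its underside; z up.
- vial: Loose tall amber glass vial with a black cap, closed: diameter 34 mm, cap 36 mm (from 70 mm up), 90 mm tall, about 90 g, standing upright. Origin: centre of its underside; z up.
- pot: Loose short round white pot with a red screw lid, closed: body diameter 46 mm up to 32 mm height, lid diameter 50 mm from 32 to 46 mm (its top), about 80 g, standing upright. Origin: centre of its underside; z up.
- slide_box: Loose cardboard box for microscope slides with a pale top, 90 mm (x) by 30 mm (y), 42 mm high, about 90 g, at any yaw. Origin: centre of its underside; z up.
- tube_rack: Bystander: loose yellow test-tube rack, 184 mm (x) by 70 mm (y), 71 mm high, a few tubes in it reaching 110 mm. Not to be disturbed. Origin: centre of its underside; z up.
- wash_bottle: Bystander: white plastic bottle, diameter 68 mm, 170 mm tall. Not to be disturbed. Origin: centre of its underside; z up.
Things that resemble listed ones, but are neither listed nor needed, are in the scene too. Of the things shaped like the slide_box, the cardboard one is meant.

How it is judged (in metres and radians):
On the way, in this order (a step that is already met when the one before it is completed fails the run):
1. the cup stands upright in the larger compartment of the oblong tray (x of cup in the frame of oblong_tray between -0.058 and -0.01 m and y of cup in the frame of oblong_tray between -0.019 and 0.019 m and z of cup in the frame of oblong_tray between 0 and 0.008 m and angle between cup's own z axis and vertical below 0.1 rad), for 0.2 s.
2. then the funnel is seated in the cup, which stands in its compartment (all of step 1 and horizontal distance between funnel and cup below 0.006 m and z of funnel in the frame of cup between 0.026 and 0.034 m and angle between funnel's own z axis and vertical below 0.1 rad), for 0.2 s.
At the end, for the whole second after the job is handed in: Cup, vial, box and pot upright (0.1 rad) on the floor (4 mm) of their own compartments, anywhere between the walls; funnel in the cup, axes within 6 mm, collar within 4 mm of the rim, tilt under 0.1 rad; all at rest (0.02 m/s); rack and wash bottle moved under 20 mm (all of step 2 and x of vial in the frame of oblong_tray between 0.029 and 0.063 m and y of vial in the frame of oblong_tray between -0.023 and 0.023 m and z of vial in the frame of oblong_tray between 0 and 0.008 m and angle between each of vial, slide_box, pot's own z axis and vertical below 0.1 rad and x of slide_box in the frame of square_tray between -0.024 and 0.024 m and y of slide_box in the frame of square_tray between -0.055 and -0.033 m and z of slide_box in the frame of square_tray between 0 and 0.008 m and x of pot in the frame of square_tray between -0.046 and 0.046 m and y of pot in the frame of square_tray between 0.004 and 0.046 m and z of pot in the frame of square_tray between 0 and 0.008 m and linear speed of each of cup, funnel, vial, slide_box, pot below 0.02 m/s and distance of each of tube_rack, wash_bottle from where it was at the start of the episode below 0.02 m); the robot touches nothing.
It fails at once if the tube rack is pushed away (distance of tube_rack from where it was at the start of the episode above 0.02 m).
It fails at once if the wash bottle is pushed away or knocked over (distance of wash_bottle from where it was at the start of the episode above 0.02 m).
It also fails if it takes over 144 s, if anything falls off the work surface, if the arm or the gripper's body presses on something with over 40 N, if the wrist force passes 120 N, or if a joint passes its speed limit or range.

### The arm

A 6-joint arm with a two-finger parallel gripper is mounted at the origin on the work surface. World frame = base frame: x ahead of the robot, y to its left, z up, the work surface at z = 0. Lengths are in mm, angles in degrees, forces in N, time in s.
With the tool pointing down it reaches from about 300 to 850 mm from the base axis. Payload 4.2 kg.
Tool frame: the origin (TCP) lies on the centre line of the jaws, within the pads' length; the fingertips stand 11 mm ahead of it and the grasp point (between the pads) lies 8 mm behind it; z points along the fingers, y is the line along which they close (so a half turn about z gives the same grasp; the last joint's range is limited). The gripper opens to 91 mm and grips with 3 to 60 N. Pads are 32 mm wide; open, the fingers measure 118 mm over their backs; the gripper's body (76 mm by 178 mm) begins 60 mm behind the grasp point.
Start: joints at [-68.01, 18.312, 89.639, -0, 72.044, -1.146], TCP at [225.931, -528.77, 224.976] pointing down, gripper open.
Joint ranges: [-177.97, 177.97], [-48.28, 115.42], [12.27, 149.76], [-77.06, 257.06], [2.81, 150.46], [-146.56, 146.56]. Speed limits (degrees/s): [147.25, 147.25, 180, 180, 180, 180].

### API

Orientations are given as [roll, pitch, yaw] about the fixed x, y, z axes, in that order (R = Rz(yaw) Ry(pitch) Rx(roll)).
In Python, from workcell import env, grab_frame, camera_model, models gives the robot as it stands.
- The arm moves only by the shell command python3 -m crank 'ROWS' [FORCE]. ROWS is text: rows parted by semicolons, each of 7 numbers parted by spaces: the closure, from -1 (fully open) to 1 (shut), so that 0 is half open, then the shift along the tool's x, y, z in mm, then the turn, a rotation vector about the tool's x, y, z in degrees. A call has 1 to 10 rows; each row shifts and turns the commanded pose from where the row before left it, along the tool's axes as they then stand; what a row does not reach is not made up. A row lasts 1/8 s, in which the tool goes at most 62.5 mm and 10.7 degrees, less where a joint would pass 70% of its speed; a pose out of reach is approached as far as the arm can. A call is refused whole if a number of a shift passes 62.5 or a number of a turn 10.7, either way. A call with a gripper value outside its range is refused whole. The fingers move at their own pace and stop on an object; FORCE is the grip in N (left out, the last holds). Time passes only in rows, so rows that do not move let the fingers close. It gives the time, the measured TCP pose, the force, the opening and the grip force at its end, in the units of the state.
- env.state(): the state, without advancing time (a new reading comes with each control period).
- grab_frame(name): name is "scene" or "top" or "wrist"; returns the picture (420x560x3 uint8, blue, green, red); there is no depth.
- camera_model(name): a dict with "K" (3x3 intrinsics, pixels), "k1" (the pictures are not rectified: a ray, as slopes to the right and down, at radius r is drawn at 1 + k1 r^2 times it, then the intrinsics apply), "R" (3x3) and "t" (3): a world point X has camera coordinates R X + t; the wrist camera has in their place "mount" (4x4, takes a point from camera to tool coordinates, whose origin is the TCP and whose axes are the flange's). Camera axes: x right, y down, z forward; pixel columns grow to the right and rows downward; lengths in mm; the calibration is good to about 2 mm. A picture is of the moment at which its call begins: read the wrist's pose just before it. camera_model takes no time and is no camera call.
- env.job_done(): hands the job in; it is judged then, once.
Trained networks look in the newest picture that a camera, given by its name, has taken for a name from the list of things; names that differ only in an ending like _2 or _b are one class to them, and where a whole thing is asked for, a point or a joint stands for the part that bears it (a point fixed in the world has none). Each returns a list of dicts, best first, with "p" (0 to 1); they miss things now and then, are a little off and sometimes report something else, mostly with a low value. They report only what shows in the picture. A call takes as long as a camera call. They do not tell look-alikes from the thing itself.
- models.search_frame(name, camera): "point" ([x, y, z] in mm, in world coordinates, good to about 4 mm: the middle of the surface that is visible of it).
The state is a dict: "time_s": time; "qpos": joint angles; "qvel": joint speeds; "effort": joint torques, N m; "ee_pos": TCP position; "ee_rot": TCP orientation; "force": force on the tool from outside, world axes, zero at the start; "torque": the same for the moment, N m; "gripper_width": finger opening in mm; "gripper_force": force on a finger pad.
Only numpy, scipy, OpenCV 4.12 (cv2) and the standard library are available. Lean on these libraries where they do the work, as an engineer would, in place of code of your own. Each camera call takes 0.05 s, during which the arm holds its last target. There are 200 camera calls.

## Working session

There is one attempt and no reset: what is moved stays moved. The work goes in short steps, Python scripts to look and compute and a shell command to move; the robot and the scene stay as the last step left them, time stands still between calls to the robot, and variables do not carry over. Pictures are saved under pics/ and viewed, at most 14 in all, crops included, and the job is handed in when it is done.

```bash
ls; mkdir -p pics
python3 - <<'E'
from workcell import env, grab_frame, camera_model, models
import cv2,numpy as np
for c in("scene","top"):
    f=grab_frame(c); cv2.imwrite(f"pics/{c}0.png",f)
    m=camera_model(c); print(c,m)
    for n in["oblong_tray","square_tray","cup","funnel","vial","pot","slide_box","tube_rack","wash_bottle"]:
        print(n,[(np.round(d["point"]).tolist(),round(d["p"],2)) for d in models.search_frame(n,c)][:5])
print(camera_model("wrist")); print(env.state())
E
```

```text
pics
scene {'K': array([[511.46686438,   0.        , 277.24974674],
       [  0.        , 511.46686438, 211.43296658],
       [  0.        ,   0.        ,   1.        ]]), 'k1': -0.1120717000118494, 'R': array([[ 0.38347054,  0.92354165,  0.00460114],
       [ 0.6835071 , -0.28044652, -0.67391973],
       [-0.62110256,  0.26157327, -0.73879025]]), 't': array([-161.550522  , -289.7030441 , 1620.24342302])}
oblong_tray [([597.0, 123.0, 6.0], 0.82)]
square_tray [([614.0, -135.0, 2.0], 0.82)]
cup [([435.0, 166.0, 51.0], 0.96)]
funnel [([436.0, -323.0, 54.0], 0.62), ([418.0, -188.0, 63.0], 0.51)]
vial [([417.0, -183.0, 64.0], 0.55)]
pot []
slide_box [([441.0, -20.0, 40.0], 0.73), ([628.0, -420.0, 38.0], 0.66), ([338.0, 125.0, 37.0], 0.56)]
tube_rack [([627.0, -419.0, 38.0], 0.84)]
wash_bottle [([595.0, 382.0, 90.0], 0.66)]
top {'K': array([[538.44484187,   0.        , 269.52165626],
       [  0.        , 538.44484187, 223.55041241],
       [  0.        ,   0.        ,   1.        ]]), 'k1': -0.06390059655883669, 'R': array([[-0.01786847, -0.99967911, -0.01795524],
       [-0.99503216,  0.
[... 1098 characters left out ...]
      1.00000000e+00]])}
{'time_s': 1.0, 'qpos': array([-6.80108735e+01,  1.83109032e+01,  8.96384059e+01,  7.15577480e-05,
        7.20416080e+01, -1.14531372e+00]), 'qvel': array([ 0.04804335, -0.05282824,  0.07024197,  0.11578532,  0.02246177,
        0.02426302]), 'effort': array([ 4.87346770e-04, -4.12358451e+01, -2.32235706e+01,  7.27170752e-02,
        3.76977946e-02,  2.73865091e-06]), 'ee_pos': array([ 225.93051599, -528.78900664,  224.98996285]), 'ee_rot': array([1.79990918e+02, 1.13489535e-04, 2.31344181e+01]), 'force': array([-0.49129065,  0.35865958, -1.05369273]), 'torque': array([ 0.02965981, -0.01327675, -0.03844133]), 'gripper_force': 0.0, 'gripper_width': 91.05676331493095}
```

View pics/top0.png

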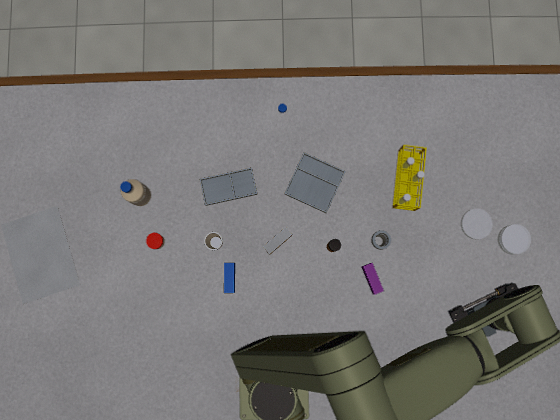

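View pics/scene0.png

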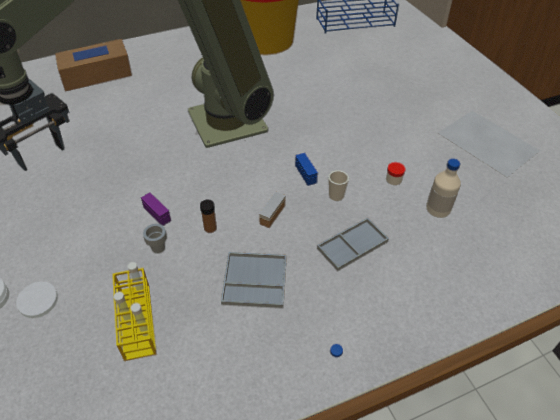

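The top picture shows the cup at (213,241), red-lid pot (155,241), funnel (380,240) and vial (334,245). The oblong tray is at (229,187), the square tray at (315,183). There are three box-shaped things: blue (229,278), purple (372,279), and one with a pale top and brown sides at (279,244) in top, (272,209) in scene. The last fits the cardboard box, which I'll confirm in a crop.

Run:
```python
import cv2,numpy as np
a=cv2.imread("pics/top0.png")[145:265,140:400]
b=cv2.imread("pics/scene0.png")[140:260,130:390]
o=np.vstack([cv2.resize(x,None,fx=2.5,fy=2.5,interpolation=cv2.INTER_CUBIC) for x in(a,b)])
cv2.imwrite("pics/crop.png",o)
```

```text
(no output)
```

View pics/crop.png

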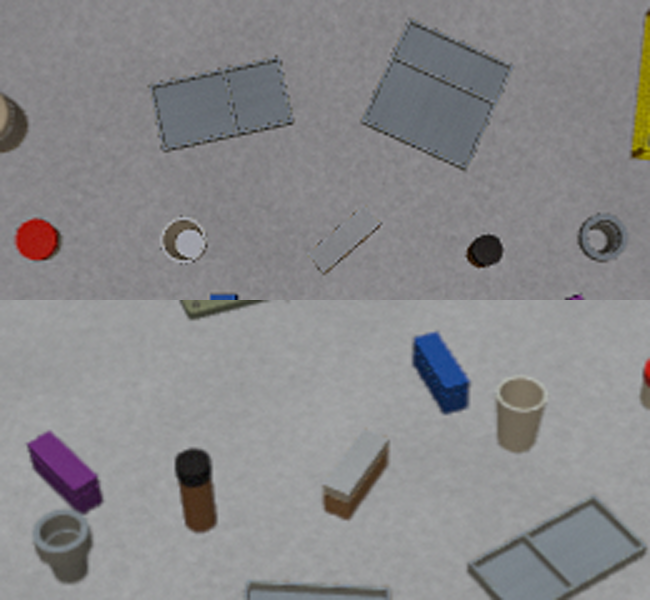

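The crop confirms it: the pale-topped box has brown cardboard sides, while the others are blue and purple plastic. Next I compute the poses.

```bash
cat > h.py <<'E'
import numpy as np, cv2
from scipy.spatial.transform import Rotation as Ro
from workcell import env, grab_frame, camera_model, models
def ray(m,uv):
    K=m["K"]; d=np.array([(uv[0]-K[0,2])/K[0,0],(uv[1]-K[1,2])/K[1,1]]); s=d.copy()
    for _ in range(20): s=d/(1+m["k1"]*(s@s))
    return np.array([s[0],s[1],1])
def cam(name,st=None):
    m=dict(camera_model(name))
    if name=="wrist":
        T=np.eye(4); T[:3,:3]=Ro.from_euler("xyz",st["ee_rot"],degrees=True).as_matrix(); T[:3,3]=st["ee_pos"]
        C=np.linalg.inv(T@m["mount"]); m["R"]=C[:3,:3]; m["t"]=C[:3,3]
    return m
def at(m,uv,z):
    d=m["R"].T@ray(m,uv); o=-m["R"].T@m["t"]
    return (o+d*(z-o[2])/d[2])[:2]
def tool(dw,st=None):
    "world vector -> tool axes"
    st=st or env.state()
    return Ro.from_euler("xyz",st["ee_rot"],degrees=True).as_matrix().T@np.array(dw)
E
python3 - <<'E'
from h import *
t=camera_model("top"); s=camera_model("scene")
T=lambda u,v,z: at(t,((u+.5)/2.5-.5+140,(v+.5)/2.5-.5+145),z)
S=lambda u,v,z: at(s,((u+.5)/2.5-.5+130,(v-300+.5)/2.5-.5+140),z)
def poly(P,n):
    P=np.array(P); print(n,P.mean(0).round(1),[ (np.linalg.norm(d).round(0),np.degrees(np.arctan2(d[1],d[0])).round(1)) for d in np.roll(P,-1,0)-P])
poly([T(*c,20) for c in[(152,86),(280,58),(294,123),(165,151)]],"obl")
poly([T(*c,20) for c in[(410,20),(511,66),(466,169),(362,123)]],"sq")
poly([T(*c,42) for c in[(313,262),(323,272),(381,222),(354,212)]],"boxT")
poly([S(*c,42) for c in[(324,491),(347,502),(389,442),(368,433)]],"boxS")
print("cup",T(184,240,70),S(521,396,70)); print("fun",T(602,237,64),S(62,532,64))
print("vial",T(485,249,90),S(193,462,90)); print("pot",T(37,240,46), at(s,(396,169),46))
E
```

```text
obl [595.9 126.7] [(np.float64(161.0), np.float64(-78.8)), (np.float64(82.0), np.float64(-168.9)), (np.float64(161.0), np.float64(101.2)), (np.float64(82.0), np.float64(10.9))]
sq [ 603.  -135.5] [(np.float64(136.0), np.float64(-116.1)), (np.float64(139.0), np.float64(155.0)), (np.float64(138.0), np.float64(64.8)), (np.float64(141.0), np.float64(-25.9))]
boxT [423.4 -16.8] [(np.float64(17.0), np.float64(-136.0)), (np.float64(91.0), np.float64(-50.3)), (np.float64(34.0), np.float64(68.5)), (np.float64(77.0), np.float64(139.6))]
boxS [437.7 -19.7] [(np.float64(28.0), np.float64(35.3)), (np.float64(94.0), np.float64(130.3)), (np.float64(26.0), np.float64(-143.3)), (np.float64(93.0), np.float64(-50.9))]
cup [427.39143755 169.31741649] [433.4535821  167.99772915]
fun [ 421.86222647 -321.35182957] [ 428.53318707 -323.10940914]
vial [ 408.98324416 -180.86534172] [ 412.53470143 -183.31787117]
pot [432.28260143 348.83626797] [440.13100432 347.29583166]
```

```bash
python3 -m crank '-1 0 0 0 0 0 -9.552;-1 0 0 0 0 0 -9.552;-1 0 0 0 0 0 -9.552;-1 0 0 0 0 0 -9.552;-1 0 0 0 0 0 -9.552;-1 0 0 0 0 0 -9.552;-1 0 0 0 0 0 -9.552;-1 58 17 4 0 0 0;-1 58 17 4 0 0 0;-1 58 17 4 0 0 0' 20; python3 -m crank '-1 58 17 4 0 0 0;-1 58 17 4 0 0 0;-1 58 17 4 0 0 0;-1 58 17 4 0 0 0;-1 58 17 4 0 0 0;-1 58 17 4 0 0 0;-1 58 17 4 0 0 0;-1 58 17 4 0 0 0;-1 58 17 5 0 0 0;-1 0 0 0 0 0 0'
cat > look.py <<'E'
from h import *
import sys
# look.py name pngname
st=env.state(); f=grab_frame("wrist"); cv2.imwrite(f"pics/{sys.argv[2]}.png",f)
print(np.round(st["ee_pos"],1),np.round(st["ee_rot"],1),st["time_s"])
for n in sys.argv[1].split(","): print(n,[(np.round(d["point"]).tolist(),round(d["p"],2)) for d in models.search_frame(n,"wrist")][:4])
E
python3 look.py cup w1
```

```text
time_s: 2.25
ee_pos: [277.2, -353.2, 212.9]
ee_rot: [180.0, 0.0, 89.9]
force: [1.2, -0.1, -0.0]
gripper_width: 91.0
gripper_force: 0.0
time_s: 3.5
ee_pos: [430.7, 170.6, 175.5]
ee_rot: [180.0, -0.0, 90.3]
force: [0.1, -0.5, -0.2]
gripper_width: 91.4
gripper_force: 0.0
[430.7 170.6 175.5] [180.   -0.   90.3] 3.5
cup [([430.0, 160.0, 44.0], 0.82)]
```

View pics/w1.png

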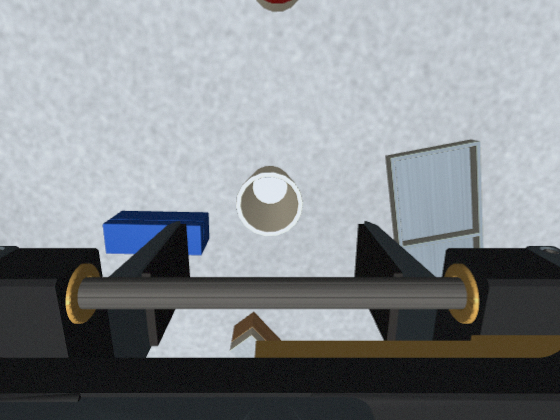

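The wrist view shows the cup rim centred at (269,204), and the oblong tray's far end with corners (387,156) and (478,141).

Run:
```python
from h import *
st=env.state(); m=cam("wrist",st)
c=at(m,(269,204),70); print("cup",c, c-st["ee_pos"][:2])
for uv in[(387,156),(478,141),(402,244),(479,235)]: print(uv,at(m,uv,20),at(m,uv,16))
o=np.array([595.9,126.7]);e=np.array([np.cos(np.radians(-78.8)),np.sin(np.radians(-78.8))]);n=np.array([-e[1],e[0]])
print("top-based corners",o-82*e-42*n,o-82*e+42*n, "div",o+12*e-42*n,o+12*e+42*n)
```

```text
cup [427.03869026 167.44671847] [-2.48872535  0.16574494]
(387, 156) [536.22482321 199.58754571] [537.57509726 199.02531531]
(478, 141) [618.29792404 213.41339525] [620.68971339 213.02661618]
(402, 244) [559.28212836 111.63201164] [560.92500175 109.95361731]
(479, 235) [634.39125406 121.36160544] [636.98726926 119.80668056]
top-based corners [538.77266668 198.98047999] [621.17289972 215.29616549] div [557.03069569 106.77069538] [639.43092874 123.08638089]
```

```bash
python3 -m crank '-1 2.7 -1.5 40 0 0 0;-1 0 0 40 0 0 0;-1 0 0 40 0 0 0;-1 0 0 16 0 0 0;-1 0 0 0 0 0 0;1 0 0 0 0 0 0;1 0 0 0 0 0 0;1 0 0 0 0 0 0;1 0 0 0 0 0 0;1 0 0 0 0 0 0' 20
```

```text
time_s: 4.85
ee_pos: [428.6, 170.0, 40.3]
ee_rot: [180.0, -0.0, 90.0]
force: [-1.1, -0.6, 3.8]
gripper_width: 53.8
gripper_force: 20.0
```

```bash
python3 -m crank '1 0 0 -30 0 0 0;1 0 0 -30 0 0 0;1 -3 53.5 0 0 0 0;1 -3 53.5 0 0 0 0;1 -3 53.5 0 0 0 0;1 0 0 0 0 0 0;1 0 0 25 0 0 0;1 0 0 20 0 0 0;1 0 0 8 0 0 0;1 0 0 2.5 0 0 0' 20
```

```text
time_s: 6.1
ee_pos: [587.8, 160.9, 44.4]
ee_rot: [-179.9, 0.0, 90.0]
force: [-3.9, -0.5, 5.8]
gripper_width: 53.9
gripper_force: 20.0
```

```bash
python3 -m crank '1 0 0 1 0 0 0;1 0 0 0 0 0 0;-1 0 0 0 0 0 0;-1 0 0 0 0 0 0;-1 0 0 0 0 0 0;-1 0 0 -30 0 0 0;-1 0 0 -50 0 0 0;-1 0 0 -55 0 0 0;-1 0 0 0 0 0 0;-1 0 0 0 0 0 0' 20; python3 look.py cup w2
```

```text
time_s: 7.35
ee_pos: [588.4, 160.8, 177.9]
ee_rot: [-180.0, 0.0, 90.0]
force: [-1.1, 0.5, -0.3]
gripper_width: 91.0
gripper_force: 0.0
[588.4 160.8 177.9] [-180.    0.   90.] 7.35
cup [([590.0, 150.0, 50.0], 0.88), ([607.0, 133.0, 5.0], 0.35)]
```

View pics/w2.png

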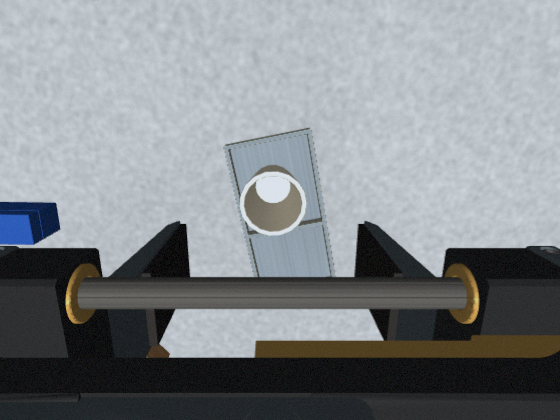

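Cup stands in the larger compartment, rim centre (273,203); tray far corners (225,146) and (311,129).

```bash
python3 - <<'E'
from h import *
st=env.state(); m=cam("wrist",st); print(st["ee_pos"])
print("cup",at(m,(273,203),74))
for uv in[(225,146),(311,129)]: print(uv,at(m,uv,20))
E
python3 -m crank '-1 -53.7 -18.3 0 0 0 0;-1 -53.7 -18.3 0 0 0 0;-1 -53.7 -18.3 0 0 0 0;-1 -53.7 -18.3 0 0 0 0;-1 -53.7 -18.3 0 0 0 0;-1 -53.7 -18.3 0 0 0 0;-1 -53.7 -18.3 0 0 0 0;-1 -53.7 -18.3 0 0 0 0;-1 -53.7 -18.3 0 0 0 0;-1 0 0 0 0 0 0'
python3 -m crank '-1 0 0 0 0 0 0;-1 0 0 0 0 0 0'; python3 look.py funnel w3
```

```text
[587.93883872 160.65811298 176.60664241]
cup [588.46039062 162.53694302]
(225, 146) [543.95270244 202.02336768]
(311, 129) [623.09247564 217.39269161]
time_s: 8.7
ee_pos: [422.4, -325.1, 176.8]
ee_rot: [-179.9, -0.1, 89.7]
force: [-0.4, 0.0, -0.1]
gripper_width: 91.1
gripper_force: 0.0
time_s: 8.95
ee_pos: [424.4, -321.0, 177.9]
ee_rot: [-179.9, -0.1, 90.1]
force: [1.3, 0.2, -0.4]
gripper_width: 91.4
gripper_force: 0.0
[ 424.4 -321.   177.9] [-1.799e+02 -1.000e-01  9.010e+01] 8.95
funnel [([421.0, -336.0, 66.0], 0.78)]
```

View pics/w3.png

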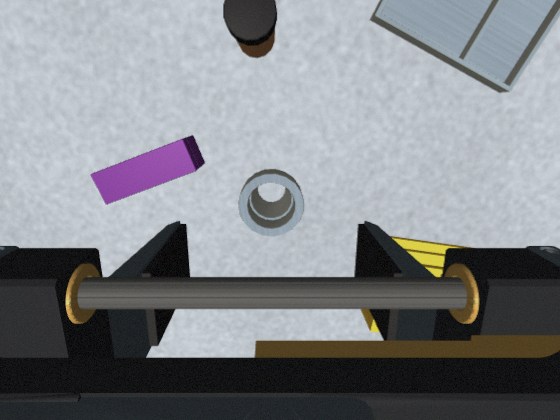

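Funnel collar centred at (271,202). Purple box lies to the left, clear with the fingers partly closed.

```bash
python3 - <<'E'
from h import *
st=env.state(); print(st["ee_pos"])
st["ee_pos"]=np.array([424.4,-321,177.9]);st["ee_rot"]=np.array([-179.9,-.1,90.1])
print("funnel",at(cam("wrist",st),(271,202),64))
E
python3 -m crank '-0.5 0 0 40 0 0 0;-0.5 0 0 40 0 0 0;-0.5 0 0 30 0 0 0;-0.5 0 0 0 0 0 0'
```

```text
[ 424.64979649 -321.14606253  178.28501029]
funnel [ 423.41773504 -321.16332558]
time_s: 9.55
ee_pos: [423.3, -320.6, 66.7]
ee_rot: [-179.8, -0.2, 90.1]
force: [0.2, 0.1, 0.6]
gripper_width: 68.4
gripper_force: 0.0
```

```bash
python3 -m crank '-0.5 0 0 14.5 0 0 0;-0.5 0 0 0 0 0 0;1 0 0 0 0 0 0;1 0 0 0 0 0 0;1 0 0 0 0 0 0;1 0 0 0 0 0 0;1 0 0 -50 0 0 0;1 0 0 -58 0 0 0;1 0 0 0 0 0 0;1 0 0 0 0 0 0' 20; python3 look.py funnel w4
```

```text
time_s: 10.8
ee_pos: [423.5, -321.8, 161.1]
ee_rot: [-179.9, -0.1, 90.0]
force: [0.1, -0.5, -1.3]
gripper_width: 55.3
gripper_force: 20.0
[ 423.5 -321.8  161.1] [-1.799e+02 -1.000e-01  9.000e+01] 10.8
funnel [([422.0, -321.0, 168.0], 0.86)]
```

```bash
python3 -m crank '1 53.8 18.3 0 0 0 0;1 53.8 18.3 0 0 0 0;1 53.8 18.3 0 0 0 0;1 53.8 18.3 0 0 0 0;1 53.8 18.3 0 0 0 0;1 53.8 18.3 0 0 0 0;1 53.8 18.3 0 0 0 0;1 53.8 18.3 0 0 0 0;1 53.8 18.3 0 0 0 0;1 0 0 0 0 0 0'; python3 -m crank '1 0 0 0 0 0 0;1 0 0 0 0 0 0';python3 look.py cup,funnel w5
```

```text
time_s: 12.15
ee_pos: [588.9, 165.2, 159.5]
ee_rot: [-179.8, 0.0, 90.3]
force: [-1.3, -1.0, -0.7]
gripper_width: 55.6
gripper_force: 20.0
time_s: 12.4
ee_pos: [588.3, 160.4, 161.3]
ee_rot: [-179.9, 0.1, 89.9]
force: [-1.1, -0.5, -1.1]
gripper_width: 55.6
gripper_force: 20.0
[588.3 160.4 161.3] [-1.799e+02  1.000e-01  8.990e+01] 12.4
cup [([590.0, 159.0, 42.0], 0.68)]
funnel [([587.0, 159.0, 166.0], 0.83)]
```

View pics/w5.png

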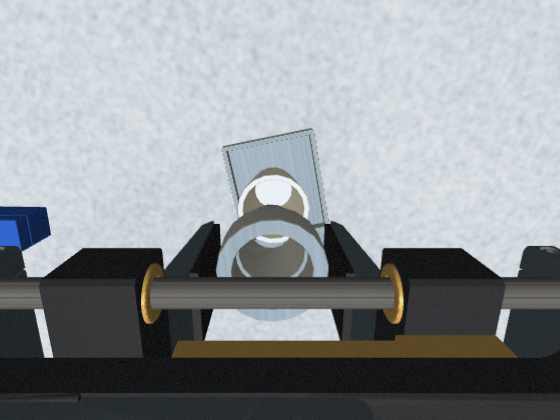

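```bash
python3 - <<'E'
from h import *
st=env.state(); print(st["ee_pos"])
st["ee_pos"]=np.array([588.3,160.4,161.3]);st["ee_rot"]=np.array([180,0,90.])
m=cam("wrist",st)
print("cup",at(m,(274,208.5),74),"fun",at(m,(272.5,263),173))
E
python3 -m crank '1 0 0 30 0 0 0;1 0 0 10 0 0 0;1 0 0 0 0 0 0;1 0 0 0 0 0 0'
```

```text
[588.7490012  160.63246594 162.02856378]
cup [589.88751532 162.37515207] fun [588.66007207 165.09434672]
time_s: 13.05
ee_pos: [589.6, 161.9, 122.9]
ee_rot: [179.9, -0.0, 90.0]
force: [0.1, -0.2, -0.9]
gripper_width: 55.5
gripper_force: 20.0
```

```bash
python3 -m crank '1 0.6 0 15 0 0 0;1 0 0 10 0 0 0;1 0 0 0 0 0 0;1 0 0 0 0 0 0'; python3 -m crank '1 0 0 6 0 0 0;1 0 0 3 0 0 0;1 0 0 0 0 0 0;1 0 0 0 0 0 0'
```

```text
time_s: 13.55
ee_pos: [589.1, 162.5, 96.9]
ee_rot: [180.0, 0.0, 90.0]
force: [-0.5, 0.3, -0.3]
gripper_width: 55.5
gripper_force: 20.0
time_s: 14.05
ee_pos: [589.7, 162.5, 89.0]
ee_rot: [179.9, -0.0, 90.0]
force: [-0.6, -0.5, 5.0]
gripper_width: 55.2
gripper_force: 20.0
```

```bash
python3 -m crank '1 0 0 0.5 0 0 0;1 0 0 0 0 0 0;-0.5 0 0 0 0 0 0;-0.5 0 0 0 0 0 0;-0.5 0 0 0 0 0 0;-0.5 0 0 -30 0 0 0;-1 0 0 -50 0 0 0;-1 0 0 -12 0 0 0;-1 0 0 0 0 0 0;-1 0 0 0 0 0 0' 20; python3 look.py cup,funnel w6
python3 - <<'E'
import cv2
a=cv2.imread("pics/w6.png")[80:300,160:400]
cv2.imwrite("pics/w6c.png",cv2.resize(a,None,fx=2.5,fy=2.5))
E
```

```text
time_s: 15.3
ee_pos: [587.9, 162.2, 177.6]
ee_rot: [-179.8, 0.1, 90.0]
force: [0.3, -0.0, -0.8]
gripper_width: 91.5
gripper_force: 0.0
[587.9 162.2 177.6] [-1.798e+02  1.000e-01  9.000e+01] 15.3
cup [([589.0, 150.0, 13.0], 0.98)]
funnel [([588.0, 153.0, 97.0], 0.63)]
```

View pics/w6c.png

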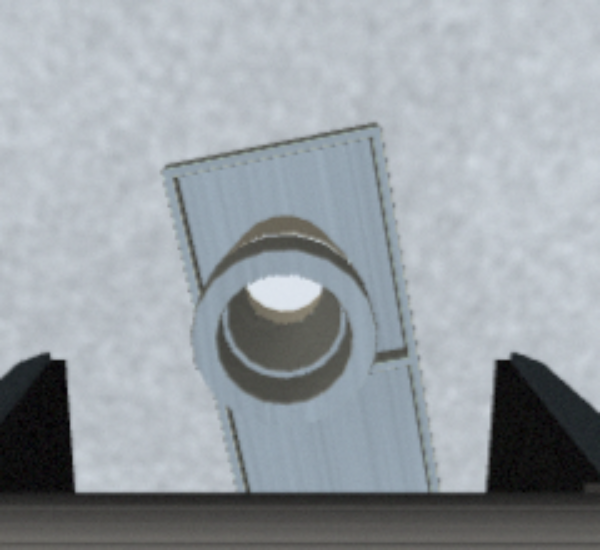

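The funnel collar sits concentric over the cup in the crop, with a thin bright rim line behind it at (285,237), so it looks seated. Next is the vial.

```bash
python3 -m crank '-1 -49.2 -25.4 0 0 0 0;-1 -49.2 -25.4 0 0 0 0;-1 -49.2 -25.4 0 0 0 0;-1 -49.2 -25.4 0 0 0 0;-1 -49.2 -25.4 0 0 0 0;-1 -49.2 -25.4 0 0 0 0;-1 -49.2 -25.4 0 0 0 0;-1 0 0 0 0 0 0;-1 0 0 0 0 0 0;-1 0 0 0 0 0 0'
python3 - <<'E'
from h import *
st=env.state(); f=grab_frame("wrist"); cv2.imwrite("pics/w7.png",f)
g=cv2.cvtColor(f,cv2.COLOR_BGR2GRAY)[:245,200:345]
n,l,s,c=cv2.connectedComponentsWithStats((g<50).astype(np.uint8))
m=cam("wrist",st); print(st["ee_pos"],st["time_s"])
for i in range(1,n):
    if s[i,4]>300: u=c[i]+[200,0]; print(s[i],u,at(m,u,90))
s2=grab_frame("scene"); cv2.imwrite("pics/s2.png",s2)
a=np.vstack([cv2.resize(f[60:300,130:430],(600,480))[:300], cv2.resize(s2[170:270,270:470],(600,300),interpolation=cv2.INTER_CUBIC)]);cv2.imwrite("pics/c7.png",a)
E
```

```text
time_s: 16.7
ee_pos: [411.7, -180.9, 179.2]
ee_rot: [-180.0, -0.0, 90.1]
force: [-0.5, 0.6, 0.1]
gripper_width: 90.9
gripper_force: 0.0
[ 411.65993845 -180.89467496  179.21937703] 16.7
[  47  186   45   49 1539] [270.04353476 210.8862898 ] [ 410.20461998 -181.37391403]
```

View pics/c7.png

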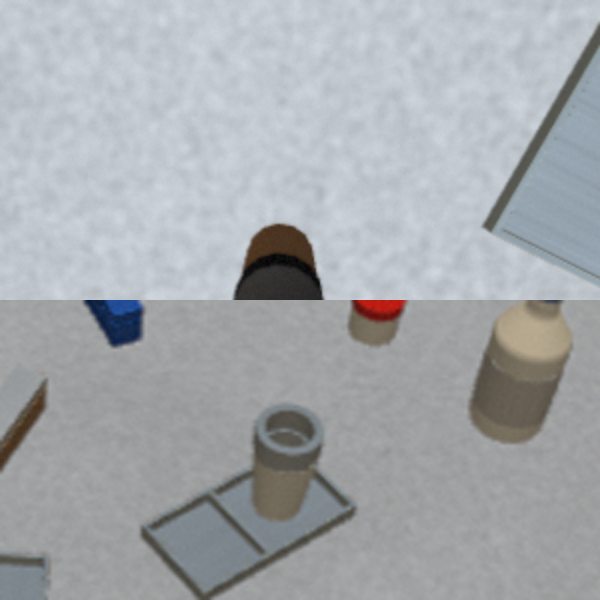

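The scene crop shows the funnel level on the cup at (287,440). The vial's cap is at about (270,211) in the wrist view.

```bash
python3 -m crank '-1 -1 -1 50 0 0 0;-1 0 0 50 0 0 0;-1 0 0 36 0 0 0;-1 0 0 0 0 0 0;1 0 0 0 0 0 0;1 0 0 0 0 0 0;1 0 0 0 0 0 0;1 0 0 0 0 0 0;1 0 0 0 0 0 0;1 0 0 0 0 0 0' 20; python3 -m crank '1 0 0 -50 0 0 0;1 0 0 -50 0 0 0;1 0 0 0 0 0 0'
```

```text
time_s: 18.05
ee_pos: [410.1, -183.0, 43.5]
ee_rot: [180.0, 0.0, 90.0]
force: [-0.9, 0.0, 1.3]
gripper_width: 35.2
gripper_force: 20.0
time_s: 18.42
ee_pos: [412.5, -184.1, 146.7]
ee_rot: [179.6, 0.2, 90.0]
force: [-0.8, 0.5, -1.0]
gripper_width: 35.3
gripper_force: 20.0
```

```bash
python3 -m crank '1 53.2 39.2 0 0 0 0;1 53.2 39.2 0 0 0 0;1 53.2 39.2 0 0 0 0;1 53.2 39.2 0 0 0 0;1 53.2 39.2 0 0 0 0;1 0 0 0 0 0 0;1 0 0 40 0 0 0;1 0 0 36 0 0 0;1 0 0 14 0 0 0;1 0 0 0 0 0 0'; python3 -m crank '1 0 0 4 0 0 0;1 0 0 1.5 0 0 0;1 0 0 0 0 0 0'
```

```text
time_s: 19.68
ee_pos: [594.5, 67.9, 52.3]
ee_rot: [-179.8, 0.0, 90.0]
force: [-0.2, -0.2, -0.4]
gripper_width: 35.4
gripper_force: 20.0
time_s: 20.05
ee_pos: [595.8, 68.6, 48.6]
ee_rot: [179.9, -0.0, 90.0]
force: [-0.1, 0.4, -1.2]
gripper_width: 35.4
gripper_force: 20.0
```

```bash
python3 -m crank '1 7 5 -2 0 0 0;1 7 5 0 0 0 0;1 0 0 0 0 0 0;1 0 0 2 0 0 0;1 0 0 1.5 0 0 0;1 0 0 0 0 0 0'
```

```text
time_s: 20.8
ee_pos: [605.5, 82.6, 47.5]
ee_rot: [180.0, -0.0, 90.0]
force: [-3.1, 0.6, 5.5]
gripper_width: 35.5
gripper_force: 20.0
```

```bash
python3 -m crank '-0.3 0 0 0 0 0 0;-0.3 0 0 0 0 0 0;-0.3 0 0 0 0 0 0;-1 0 0 -45 0 0 0;-1 0 0 -45 0 0 0;-1 0 0 -42 0 0 0;-1 0 0 0 0 0 0;-1 0 0 0 0 0 0'; python3 look.py vial w8; python3 -m crank '-1 -20.1 -35.1 0 0 0 0;-1 -20.1 -35.1 0 0 0 0;-1 -20.1 -35.1 0 0 0 0;-1 -20.1 -35.1 0 0 0 0;-1 -20.1 -35.1 0 0 0 0;-1 0 0 0 0 0 0;-1 0 0 0 0 0 0;-1 0 0 0 0 0 0'; python3 look.py slide_box w9
python3 - <<'E'
import cv2,numpy as np
a=cv2.imread("pics/w8.png")[60:300,130:430];b=cv2.imread("pics/w9.png")[60:300,130:430]
cv2.imwrite("pics/c89.png",cv2.resize(np.vstack([a,b])[:, :],None,fx=1.25,fy=1.25))
E
```

```text
time_s: 21.8
ee_pos: [604.8, 82.5, 177.5]
ee_rot: [-179.9, 0.0, 90.0]
force: [-0.2, -0.5, -0.4]
gripper_width: 91.1
gripper_force: 0.0
[604.8  82.5 177.5] [-179.9    0.    90. ] 21.8
vial [([602.0, 86.0, 95.0], 0.82)]
time_s: 22.9
ee_pos: [430.8, -17.6, 178.1]
ee_rot: [-180.0, -0.0, 90.0]
force: [0.1, -0.9, -0.4]
gripper_width: 91.2
gripper_force: 0.0
[430.8 -17.6 178.1] [-180.   -0.   90.] 22.9
slide_box [([428.0, -16.0, 43.0], 0.69), ([324.0, 126.0, 42.0], 0.61)]
```

View pics/c89.png

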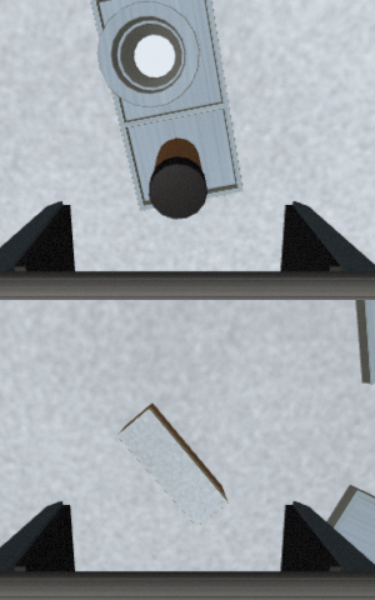

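The vial stands in the smaller compartment. The box's top face has crop corners (120,432), (149,409), (225,502), (196,525).

Run:
```python
from h import *
st=env.state(); print(st["ee_pos"]); m=cam("wrist",st)
P=np.array([at(m,(130+u/1.25,60+(v-300)/1.25),42) for u,v in[(120,432),(149,409),(225,502),(196,525)]])
print(P.round(1),P.mean(0)); d=np.roll(P,-1,0)-P
print([(np.linalg.norm(x).round(1),np.degrees(np.arctan2(x[1],x[0])).round(1)) for x in d])
```

```text
[430.6656713  -17.56387071 178.1521045 ]
[[390.2   9.1]
 [410.9  25.2]
 [465.6 -42.9]
 [444.5 -61.1]] [427.81287042 -17.43271387]
[(np.float64(26.2), np.float64(37.8)), (np.float64(87.3), np.float64(-51.2)), (np.float64(27.9), np.float64(-139.3)), (np.float64(88.7), np.float64(127.7))]
```

```bash
python3 -m crank '-1 0 -2.5 0 0 0 0;-1 0 0 20 0 0 -9.75;-1 0 0 20 0 0 -9.75;-1 0 0 20 0 0 -9.75;-1 0 0 20 0 0 -9.75;-1 0 0 35 0 0 0;-1 0 0 30 0 0 0;-1 0 0 0 0 0 0;-1 0 0 3 0 0 0;-1 0 0 0 0 0 0'; python3 -m crank '1 0 0 0 0 0 0;1 0 0 0 0 0 0;1 0 0 0 0 0 0;1 0 0 0 0 0 0;1 0 0 0 0 0 0;1 0 0 0 0 0 0' 15
```

```text
time_s: 24.25
ee_pos: [428.3, -17.9, 31.3]
ee_rot: [179.9, 0.1, 129.0]
force: [-1.3, -0.1, -0.5]
gripper_width: 91.3
gripper_force: 0.0
time_s: 25.0
ee_pos: [427.5, -17.9, 30.4]
ee_rot: [-180.0, 0.0, 129.0]
force: [-0.6, -1.2, 0.2]
gripper_width: 34.0
gripper_force: 0.0
```

```bash
python3 -m crank '1 0 0 0 0 0 0;1 0 0 0 0 0 0;1 0 0 0 0 0 0;1 0 0 -40 0 0 0;1 0 0 -40 0 0 0;1 0 0 0 0 0 0' 20
```

```text
time_s: 25.75
ee_pos: [429.6, -18.0, 112.9]
ee_rot: [179.7, 0.3, 129.0]
force: [0.3, 0.4, -1.3]
gripper_width: 30.0
gripper_force: 20.0
```

```bash
python3 -m crank '1 0 0 -5 0 0 9.214;1 0 0 -5 0 0 9.214;1 0 0 -5 0 0 9.214;1 0 0 -5 0 0 9.214;1 0 0 -5 0 0 9.214;1 0 0 -5 0 0 9.214;1 0 0 -5 0 0 9.214;1 -5 42 0 0 0 0;1 -5 42 0 0 0 0;1 -5 42 0 0 0 0'; python3 -m crank '1 -5 42 0 0 0 0;1 -5 42 0 0 0 0;1 -5 42 0 0 0 0;1 0 0 0 0 0 0;1 0 0 0 0 0 0;1 0 0 0 0 0 0'; python3 look.py square_tray w10
```

```text
time_s: 27.0
ee_pos: [535.0, -86.2, 143.8]
ee_rot: [-179.9, 0.0, 64.5]
force: [1.4, 0.2, -0.7]
gripper_width: 29.9
gripper_force: 20.0
time_s: 27.75
ee_pos: [640.9, -152.7, 145.0]
ee_rot: [-179.9, 0.0, 64.5]
force: [-0.1, -0.1, -1.1]
gripper_width: 29.9
gripper_force: 20.0
[ 640.9 -152.7  145. ] [-179.9    0.    64.5] 27.75
square_tray [([598.0, -113.0, 4.0], 0.96)]
```

View pics/w10.png

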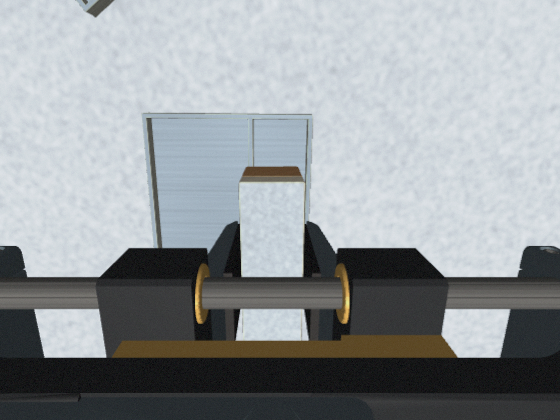

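The held box is level and aligned with the tray. The tray's far rim corners are at (143,114) and (312,115), the divider at (252,117).

Run:
```python
from h import *
st=env.state(); print(st["ee_pos"]); m=cam("wrist",st)
for z in(16,20):
    A=at(m,(143,114),z);B=at(m,(312,115),z);D=at(m,(252,117),z)
    t=lambda p: tool([*(p-st["ee_pos"][:2]),0],st)[:2].round(1)
    print(z,A,B,np.linalg.norm(A-B),"tool A,B,D",t(A),t(B),t(D))
    print("narrow centre tool", t(B)+[-71,-27])
    # box top front edge centre
print(t(at(m,(272,181),145+12)))
```

```text
[ 641.3165058  -152.86586783  145.62062329]
16 [575.28268105 -43.12489255] [ 700.94592908 -103.99859966] 139.63115742372025 tool A,B,D [  70.7 -106.8] [69.8 32.8] [ 68.2 -16.8]
narrow centre tool [-1.2  5.8]
20 [576.65193929 -43.68746824] [ 700.57752909 -103.71942011] 137.7003524051091 tool A,B,D [  70.8 -105.3] [69.9 32.4] [ 68.3 -16.6]
narrow centre tool [-1.1  5.4]
[44.5 -0.1]
```

```bash
python3 -m crank '1 -1 6.5 0 0 0 0;1 0 0 40 0 0 0;1 0 0 40 0 0 0;1 0 0 20 0 0 0;1 0 0 7 0 0 0;1 0 0 0 0 0 0;1 0 0 2 0 0 0;1 0 0 1 0 0 0;1 0 0 0 0 0 0'
```

```text
time_s: 28.98
ee_pos: [647.7, -157.2, 35.9]
ee_rot: [180.0, -0.0, 64.5]
force: [1.1, 0.1, -0.9]
gripper_width: 29.8
gripper_force: 20.0
```

```bash
python3 -m crank '1 0 0 1.2 0 0 0;1 0 0 0 0 0 0;1 0 0 0.8 0 0 0;1 0 0 0 0 0 0'
```

```text
time_s: 29.48
ee_pos: [647.7, -157.2, 34.4]
ee_rot: [180.0, -0.0, 64.5]
force: [-0.4, 1.1, 6.2]
gripper_width: 29.7
gripper_force: 20.0
```

```bash
python3 -m crank '-0.4 0 0 0 0 0 0;-0.4 0 0 0 0 0 0;-0.4 0 0 0 0 0 0;-0.4 0 0 -45 0 0 0;-1 0 0 -45 0 0 -8.5;-1 0 0 -45 0 0 -8.5;-1 0 0 0 0 0 -8.5;-1 0 0 0 0 0 0;-1 0 0 0 0 0 0;-1 0 0 0 0 0 0'; python3 look.py slide_box w11; python3 -m crank '-1 50.5 -21.3 0 0 0 0;-1 50.5 -21.3 0 0 0 0;-1 50.5 -21.3 0 0 0 0;-1 50.5 -21.3 0 0 0 0;-1 50.5 -21.3 0 0 0 0;-1 50.5 -21.3 0 0 0 0;-1 50.5 -21.3 0 0 0 0;-1 50.5 -21.3 0 0 0 0;-1 50.5 -21.3 0 0 0 0;-1 50.5 -21.3 0 0 0 0'; python3 -m crank '-1 0 0 0 0 0 0;-1 0 0 0 0 0 0;-1 0 0 0 0 0 0'
python3 - <<'E'
from h import *
st=env.state(); f=grab_frame("wrist"); cv2.imwrite("pics/w12.png",f); m=cam("wrist",st); print(st["ee_pos"])
b,g,r=[f[:,:,i].astype(int) for i in range(3)]
n,l,s,c=cv2.connectedComponentsWithStats(((r>g+80)&(r>b+80)).astype(np.uint8))
for i in range(1,n):
    if s[i,4]>200: print(s[i],c[i],at(m,c[i],46))
a=cv2.imread("pics/w11.png"); cv2.imwrite("pics/c12.png",np.vstack([a[:300],f[:300]]))
E
```

```text
time_s: 30.72
ee_pos: [647.1, -157.1, 167.5]
ee_rot: [-179.9, -0.0, 89.9]
force: [-0.5, -0.7, 0.2]
gripper_width: 91.1
gripper_force: 0.0
[ 647.1 -157.1  167.5] [-179.9   -0.    89.9] 30.725
slide_box [([646.0, -157.0, 47.0], 0.82)]
time_s: 32.08
ee_pos: [433.6, 349.4, 168.4]
ee_rot: [180.0, -0.0, 90.0]
force: [-0.1, 1.0, 0.7]
gripper_width: 91.3
gripper_force: 0.0
time_s: 32.45
ee_pos: [435.0, 346.7, 168.4]
ee_rot: [-180.0, 0.0, 89.9]
force: [0.2, -0.4, -1.1]
gripper_width: 91.1
gripper_force: 0.0
[434.98038784 346.68733512 168.35134153]
[ 243  164   57   57 2525] [270.67405941 192.4439604 ] [433.89772877 352.39425207]
```

View pics/c12.png

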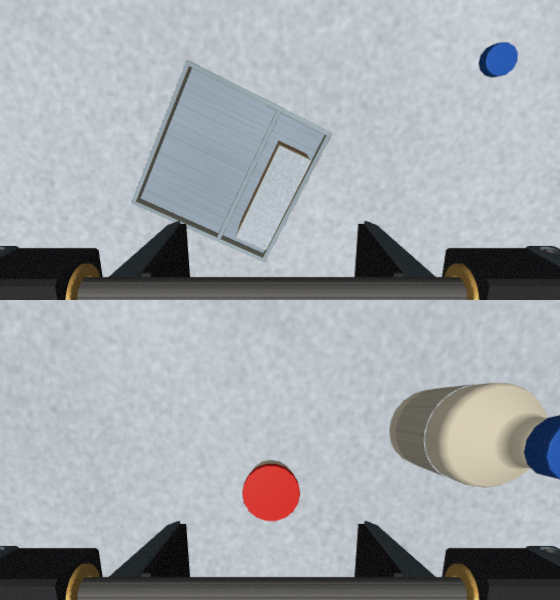

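The box lies in the narrow strip at about (272,195). The pot's red lid is at (271,192), and the wash bottle is clear to the right.

```bash
python3 -m crank '-0.6 4 -0.5 40 0 0 0;-0.6 0 0 40 0 0 0;-0.6 0 0 35 0 0 0;-0.6 0 0 16.5 0 0 0;-0.6 0 0 0 0 0 0;1 0 0 0 0 0 0;1 0 0 0 0 0 0;1 0 0 0 0 0 0;1 0 0 0 0 0 0;1 0 0 0 0 0 0' 20; python3 -m crank '1 0 0 -40 0 0 0;1 0 0 -40 0 0 0;1 0 0 0 0 0 0'
```

```text
time_s: 33.75
ee_pos: [434.5, 352.3, 38.0]
ee_rot: [179.9, -0.1, 90.0]
force: [-0.6, -0.5, 6.1]
gripper_width: 49.5
gripper_force: 20.0
time_s: 34.12
ee_pos: [435.6, 353.2, 119.9]
ee_rot: [179.7, -0.2, 90.0]
force: [0.1, 0.5, -2.2]
gripper_width: 49.2
gripper_force: 20.0
```

```bash
python3 -m crank '1 -47.6 14.35 -15 0 0 0;1 -47.6 14.35 -15 0 0 0;1 -47.6 14.35 0 0 0 0;1 -47.6 14.35 0 0 0 0;1 -47.6 14.35 0 0 0 0;1 -47.6 14.35 0 0 0 0;1 -47.6 14.35 0 0 0 0;1 -47.6 14.35 0 0 0 0;1 -47.6 14.35 0 0 0 0;1 -47.6 14.35 0 0 0 0'; python3 -m crank '1 0 0 0 0 0 0;1 0 0 0 0 0 0'
```

```text
time_s: 35.38
ee_pos: [576.9, -125.5, 145.2]
ee_rot: [-179.8, -0.0, 90.0]
force: [0.5, 0.5, -0.4]
gripper_width: 49.5
gripper_force: 20.0
time_s: 35.62
ee_pos: [576.4, -123.7, 145.5]
ee_rot: [-179.8, -0.1, 90.0]
force: [0.1, -0.1, -1.3]
gripper_width: 49.7
gripper_force: 20.0
```

```bash
python3 -m crank '1 0 0 40 0 0 0;1 0 0 40 0 0 0;1 0 0 17 0 0 0;1 0 0 4 0 0 0;1 0 0 0 0 0 0;1 0 0 1 0 0 0;1 0 0 0 0 0 0'
```

```text
time_s: 36.5
ee_pos: [578.0, -124.3, 45.9]
ee_rot: [179.9, 0.0, 90.0]
force: [0.6, 0.2, -0.6]
gripper_width: 49.3
gripper_force: 20.0
```

```bash
python3 -m crank '1 0 0 1 0 0 0;1 0 0 0 0 0 0;1 0 0 0 0 0 0'
```

```text
time_s: 36.88
ee_pos: [577.5, -124.2, 44.0]
ee_rot: [180.0, 0.0, 90.0]
force: [-0.1, 0.9, -0.9]
gripper_width: 49.5
gripper_force: 20.0
```

```bash
python3 -m crank '1 0 0 1 0 0 0;1 0 0 1 0 0 0;1 0 0 0 0 0 0;1 0 0 0 0 0 0'
```

```text
time_s: 37.38
ee_pos: [577.5, -124.2, 42.0]
ee_rot: [180.0, 0.0, 90.0]
force: [-0.5, 0.6, 1.3]
gripper_width: 49.3
gripper_force: 20.0
```

Contact is beginning at 42 mm, so I press slightly, release, retreat and check everything.

```bash
python3 -m crank '1 0 0 0.5 0 0 0;1 0 0 0 0 0 0;-0.35 0 0 0 0 0 0;-0.35 0 0 0 0 0 0;-0.35 0 0 0 0 0 0;-0.35 0 0 -40 0 0 0;-0.6 0 0 -45 0 0 0;-0.6 0 0 -45 0 0 0;-0.6 0 0 0 0 0 0;-0.6 0 0 0 0 0 0'; python3 look.py pot,slide_box w13; python3 -m crank '-0.6 -30 -40 -10 0 0 0;-0.6 -30 -40 -10 0 0 0;-0.6 -30 -40 -10 0 0 0;-0.6 -30 -40 0 0 0 0;-0.6 -30 -20 0 0 0 0;-0.6 -30 0 0 0 0 0;-0.6 -30 0 0 0 0 0;-0.6 -30 0 0 0 0 0;-0.6 0 0 0 0 0 0;-0.6 0 0 0 0 0 0'
python3 - <<'E'
from h import *
t=grab_frame("top"); s=grab_frame("scene")
w=cv2.imread("pics/w13.png")[:260]
a=cv2.resize(t[145:225,190:360],(560,264),interpolation=cv2.INTER_CUBIC)
b=cv2.resize(s[190:320,210:400],(560,383),interpolation=cv2.INTER_CUBIC)
cv2.imwrite("pics/fin.png",cv2.resize(np.vstack([w[40:],b[:370]]),(560,590)))
cv2.imwrite("pics/fin2.png",a)
E
```

```text
time_s: 38.62
ee_pos: [576.9, -124.0, 170.8]
ee_rot: [-179.9, -0.0, 90.0]
force: [0.2, -0.1, 0.2]
gripper_width: 73.2
gripper_force: 0.0
[ 576.9 -124.   170.8] [-179.9   -0.    90. ] 38.625
pot [([577.0, -120.0, 49.0], 0.55)]
slide_box [([603.0, -119.0, 7.0], 0.65), ([647.0, -144.0, 49.0], 0.58)]
time_s: 40.02
ee_pos: [397.1, -363.2, 200.5]
ee_rot: [-179.9, -0.1, 90.0]
force: [0.4, 0.4, 0.7]
gripper_width: 72.7
gripper_force: 0.0
```

View pics/fin.png

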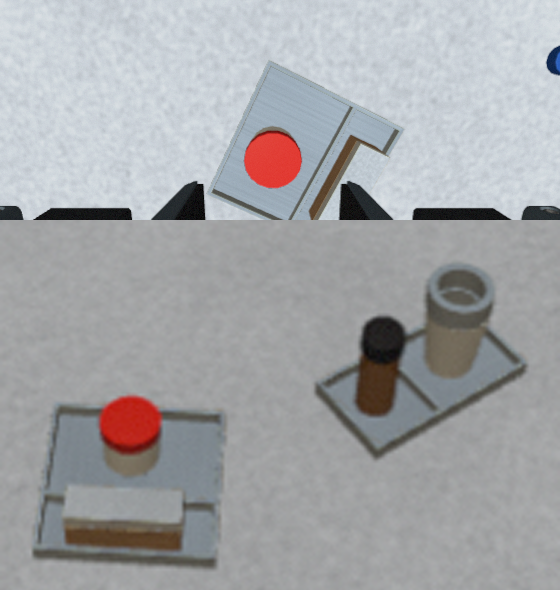

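The picture shows the pot (130,435) and box (123,515) in their strips, and the vial (378,365) and the cup with funnel (458,320) upright in theirs.

```bash
python3 -c "
from workcell import env
print(env.job_done())"
```

```text
the job is handed in; nothing more can be done
None
```

I made up both kits and handed the job in at about 40 s of the 144 s: cup with seated funnel, vial, slide box and pot all looked upright in their compartments in the last pictures, and the rack and wash bottle were not touched; the judge's verdict was not shown.

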